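Set the running fit of a hem-gauge jig

TASK

First slide the chrome gauge bar fully home against the end stop of the green jig. Then turn the orange wing screw clockwise until it bottoms and will go no farther, and back it off a quarter of a turn, so that the bar keeps a running fit. Leave the bar home, let go of everything, and do not disturb the other things on the table.

Things in the scene. Friction and masses are not known exactly. Their poses are not given: they have to be found in the camera images.
- jig: Green jig fixed to the table; origin under its middle, axes x away from the robot side, y out along the bar, z up. Base x -70 to 65, y -90 to 100 mm, 12 thick. On it a sloped bridge, y -45 to 45, x -53 to 50, top from 47 mm (front) rising to 107 mm (back), with a tunnel along y for the gauge bar. Dark steel end stop at y -90 to -75.
- gauge_tab (a point): Centre of the blue upright thumb tab on the outer (+y) end of the chrome gauge bar: 20 mm (x) by 16 mm (y), from 22 to 68 mm above the table, this point 45 mm above it. Axes as the jig's; the bar slides home along -y. Bar 24 mm wide (x), 10 thick, 200 long, from 10 mm beyond the tab's centre back 190 mm. When home the tab's centre is 70 mm from the bridge's side.
- gauge (a joint): Slide of the gauge bar in m: 0 is fully home against the end stop, negative is pulled out (at the start 35 to 70 mm out). It moves with about 3 N of friction and stays where it is left.
- wing (a point): Centre of the orange wing grip of the thumbscrew: 64 mm long (its x, the +x end is white), 14 mm thick (its y), 30 mm high (its z). z is the screw axis, pointing out of the jig's sloped face, 35 degrees from vertical, leaning to the jig's front (-x). This point is 37 mm above the face; beneath the wing is only a 14 mm stem. Clockwise, looking down against z, tightens.
- screw_foot (a point): Where the screw axis meets the sloped face; a steel collar 34 mm across, 5 mm high. The screw turns with about 0.06 N m and stays where it is left; at the bottom it stops dead (0.3 to 0.5 N m is enough to feel it). It starts 1.7 to 2.8 rad short of the bottom; the wing angle at which it bottoms differs every time. The wing does not rise or sink as it turns.
- pad (a joint): Lift in m of the brass pad that the screw drives inside the bridge: 0 with the screw bottomed, 0.75 mm for each full turn backed off. The reading is too coarse to set the screw by.
- button_box_mid (a point): Frosted plastic button box with a white clip-on lid, 146 x 106 x 57 mm high; this is its centre, half-way up. Loose; leave it alone.
- egg_mid (a point): Maple darning egg standing on its small flat foot, 66 mm across, 78 mm high; this is its centre, half-way up. Loose; leave it alone.
- bead_bowl_mid (a point): Glass bowl of coloured beads, 104 mm across the rim, 45 mm high; this is its centre, half-way up. Loose; leave it alone.
- red_spool_mid (a point): Red thread spool standing upright, 42 mm across, 60 mm high; this is its centre, half-way up. Loose; leave it alone.
- yellow_spool_mid (a point): Yellow thread spool standing upright, 42 mm across, 60 mm high; this is its centre, half-way up. Loose; leave it alone.
- tape_case_mid (a point): Round yellow tape-measure case lying flat, 64 mm across, 22 mm high; this is its centre, half-way up. Loose; leave it alone.
- pin_tin_mid (a point): Round blue pin tin with an aluminium lid, 82 mm across, 38 mm high; this is its centre, half-way up. Loose; leave it alone.

How it is judged:
On the way, in this order (a step that is already met when the one before it is completed fails the run):
1. the gauge bar is pushed home to within 4 mm of the end stop (value of joint gauge above -0.004 m), for 0.2 s.
2. the wing screw is turned down until it bottoms (within 12 degrees), the bar staying home (value of joint pad below 2.5e-05 m and value of joint gauge above -0.004 m), for 0.1 s.
At the end, for the whole second after the job is handed in: After bottoming, the wing screw rests backed off a quarter turn from the bottom, 70 to 110 degrees not turning; the gauge bar is home within 4 mm; none of the seven loose things has moved 30 mm or more (value of joint pad between 0.000145833 and 0.000229167 m and velocity of joint pad between -3e-05 and 3e-05 m/s and value of joint gauge above -0.004 m and distance of each of button_box_mid, egg_mid, bead_bowl_mid, red_spool_mid, yellow_spool_mid, tape_case_mid, pin_tin_mid from where it was at the start of the episode below 0.03 m); the robot touches nothing.
It fails at once if one of the loose things on the table is knocked 30 mm or more from its place (distance of any of button_box_mid, egg_mid, bead_bowl_mid, red_spool_mid, yellow_spool_mid, tape_case_mid, pin_tin_mid from where it was at the start of the episode above 0.03 m).
It also fails if it takes over 72 s, if anything falls off the work surface, if the arm or the gripper's body presses on something with over 40 N, if the wrist force passes 120 N, or if a joint passes its speed limit or range.

ROBOT

A 6-joint arm with a two-finger parallel gripper is mounted at the origin on the work surface. World frame = base frame: x ahead of the robot, y to its left, z up, the work surface at z = 0. Lengths are in m, angles in rad, forces in N, time in s.
With the tool pointing down it reaches from about 0.35 to 0.775 m from the base axis. Payload 5.5 kg.
Tool frame: the origin (TCP) lies midway between the tips of the shut fingers; the grasp point (between the pads) lies 19 mm behind it; z points along the fingers, y is the line along which they close (so a half turn about z gives the same grasp; the last joint's range is limited). The gripper opens to 85 mm and grips with 20 to 120 N. Pads are 22 mm wide; open, the fingers measure 114 mm over their backs; the gripper's body (76 mm by 85 mm) begins 54 mm behind the grasp point. The pads swing forward as they close: fully open they stand 13 mm farther back than shut.
Start: joints at [0.971, 0.313, 0.046, 1.304, 0, 1.431], TCP at [0.255, 0.515, 0.231] pointing down, gripper open.
Joint ranges: [-2.76, 2.76], [-0.86, 1.69], [-1.03, 1.26], [-2.2, 2.34], [-1.47, 1.5], [-3.14, 3.14]. Speed limits (rad/s): [2.57, 2.57, 3.14, 3.14, 3.14, 3.14].

INTERFACE

Orientations are given as a unit quaternion [w, x, y, z].
In Python, from workcell import env gives the robot as it stands. The module is installed in compiled form; this text tells all that it offers.
- The arm moves only by the tool servo_tool, never from a script. Its argument "increments" is a list of rows, each an object of numbers: "grip": the closure, from 0 (fully open) to 1 (shut); "x", "y", "z": the shift along the tool's x, y, z in mm; "roll": the turn about the tool's z in degrees. In form: [{"grip": .., "x": .., "y": .., "z": .., "roll": ..}, ...]. A call has 1 to 5 rows; each row shifts and turns the commanded pose from where the row before left it, along the tool's axes as they then stand; what a row does not reach is not made up. A row lasts 1/12 s, in which the tool goes at most 41.7 mm and 7.16 degrees, less where a joint would pass 70% of its speed; a pose out of reach is approached as far as the arm can. A call is refused whole if a number of a shift passes 41.7 or a number of a turn 7.16, either way. A call with a gripper value outside its range is refused whole. The fingers move at their own pace and stop on an object; "grip_force" is the grip in N (left out, the last holds). Time passes only in rows, so rows that do not move let the fingers close. It gives the time, the measured TCP pose, the force, the opening and the grip force at its end, in the units of the state.
- env.get_state(): the state, without advancing time (a new reading comes with each control period).
- env.read_camera(name): name is "scene" or "top"; returns the picture (480x640x3 uint8, red, green, blue); there is no depth.
- env.get_calibration(name): a dict with "vertical_fov" (degrees; the focal length in pixels is half the picture's height over the tangent of half this angle, whatever the lens; pixels are square), "cx", "cy" (the principal point, pixels), "k1" (the pictures are not rectified: a ray, as slopes to the right and down, at radius r is drawn at 1 + k1 r^2 times it, then the intrinsics apply), "rvec" (rotation vector, rad) and "tvec" (3), from world to camera coordinates, as OpenCV has them. Camera axes: x right, y down, z forward; pixel columns grow to the right and rows downward; lengths in m; the calibration is good to about 2 mm. A picture is of the moment at which its call begins. get_calibration takes no time and is no camera call.
- env.hand_in(): hands the job in; it is judged then, once.
The state is a dict: "clock": time; "joint_pos": joint angles; "qvel": joint speeds; "tau": joint torques, N m; "tcp_pos": TCP position; "orientation": TCP orientation; "wrist_force": force on the tool from outside, world axes, zero at the start; "ft_torque": the same for the moment, N m; "finger_gap": finger opening in m; "grip_force": force on a finger pad.
Only numpy, scipy, OpenCV 4.12 (cv2) and the standard library are available. Lean on these libraries where they do the work, as an engineer would, in place of code of your own. Each camera call takes 0.05 s, during which the arm holds its last target. There are 200 camera calls.

## Working session

There is one attempt and no reset: what is moved stays moved. The work goes in short steps, Python scripts to look and compute and a tool call to move; the robot and the scene stay as the last step left them, time stands still between calls to the robot, and variables do not carry over. Pictures are saved under pics/ and viewed, at most 10 in all, crops included, and the job is handed in when it is done.

Besides the shell and the picture viewer there is one more tool, called after "Request:" in YAML: its name, and indented under it one key for each argument. servo_tool: Moves the arm, as the interface text tells. Its arguments: {"type":"object","properties":{"increments":{"type":"array"},"grip_force":{"type":"number"}},"required":["increments"]}

```bash
mkdir -p pics; python3 - <<'E'
from workcell import env
import cv2
for n in("scene","top"):
    cv2.imwrite(f"pics/{n}0.png",env.read_camera(n)[:,:,::-1]); print(n,env.get_calibration(n))
s=env.get_state(); print({k:s[k] for k in("clock","joint_pos","tcp_pos","orientation","finger_gap","wrist_force")})
E
```

```text
scene {'vertical_fov': 47.89191944452694, 'cx': 315.3971808098458, 'cy': 240.6278821923483, 'k1': 0.012692561988782975, 'rvec': array([ 0.89203176,  2.68754772, -0.87810554]), 'tvec': array([ 0.46847017, -0.2037242 ,  1.410635  ])}
top {'vertical_fov': 55.064537383946515, 'cx': 319.938508058676, 'cy': 242.54615078235588, 'k1': -0.09961264313549478, 'rvec': array([ 2.24222723, -1.93766709,  0.22790804]), 'tvec': array([-0.1037534 ,  0.57862241,  1.05139838])}
{'clock': 0.1, 'joint_pos': array([9.71421434e-01, 3.13910576e-01, 4.51099154e-02, 1.30356872e+00,
       2.89089546e-05, 1.43121702e+00]), 'tcp_pos': array([0.25490905, 0.51492734, 0.23051348]), 'orientation': array([-2.97515913e-04,  2.27877947e-01,  9.73689387e-01, -7.28229504e-04]), 'finger_gap': 0.08553292842503002, 'wrist_force': array([ 0.23436633, -0.29092715, -0.39321866])}
```

View pics/scene0.png

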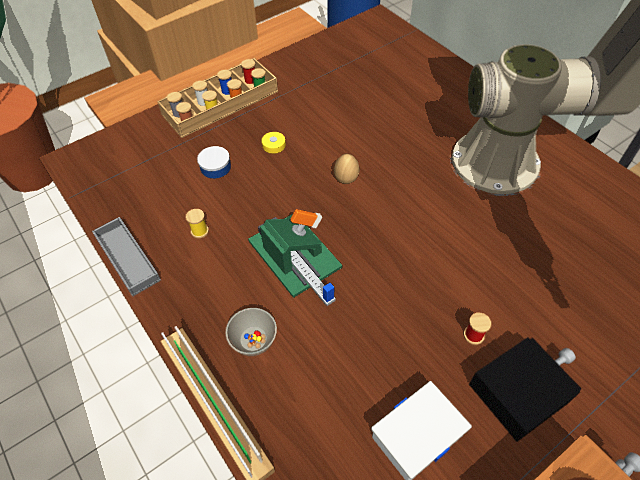

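View pics/top0.png

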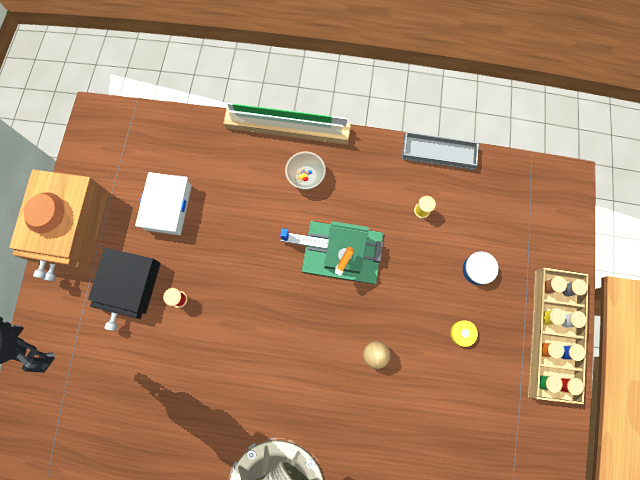

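Both views show the jig: tab at about (285,235) top and (328,293) scene; wing at about (344,260) top and (305,217) scene, with its white end toward the robot. Next I'll enlarge crops for exact pixels.

```bash
cat > h.py <<'E'
import numpy as np,cv2
from workcell import env
def cam(n):
    c=env.get_calibration(n);f=240/np.tan(np.radians(c["vertical_fov"]/2))
    return np.array([[f,0,c["cx"]],[0,f,c["cy"]],[0,0,1]]),np.array([c["k1"],0,0,0,0.]),np.array(c["rvec"]),np.array(c["tvec"])
C={n:cam(n) for n in("scene","top")}
def proj(n,P):
    K,d,r,t=C[n];return cv2.projectPoints(np.atleast_2d(P).astype(float),r,t,K,d)[0][:,0]
def ray(n,uv):
    K,d,r,t=C[n];R=cv2.Rodrigues(r)[0]
    q=cv2.undistortPoints(np.array([[uv]],float),K,d)[0,0]
    return -R.T@t,R.T@np.r_[q,1]
def onz(n,uv,z):
    o,v=ray(n,uv);return o+v*(z-o[2])/v[2]
def crop(n,x,y,w,h,s,img=None):
    i=env.read_camera(n)[:,:,::-1] if img is None else img
    return cv2.resize(i[y:y+h,x:x+w],None,fx=s,fy=s,interpolation=cv2.INTER_CUBIC)
E
python3 - <<'E'
from h import *
S=cv2.imread("pics/scene0.png");T=cv2.imread("pics/top0.png")
cv2.imwrite("pics/c1.png",crop("",240,195,110,115,5,S))
cv2.imwrite("pics/c2.png",crop("",274,213,116,80,6.5,T))
E
```

```text
(no output)
```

View pics/c1.png

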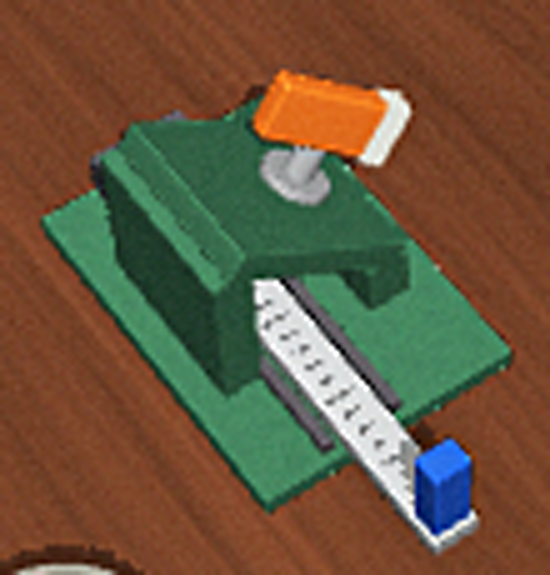

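View pics/c2.png

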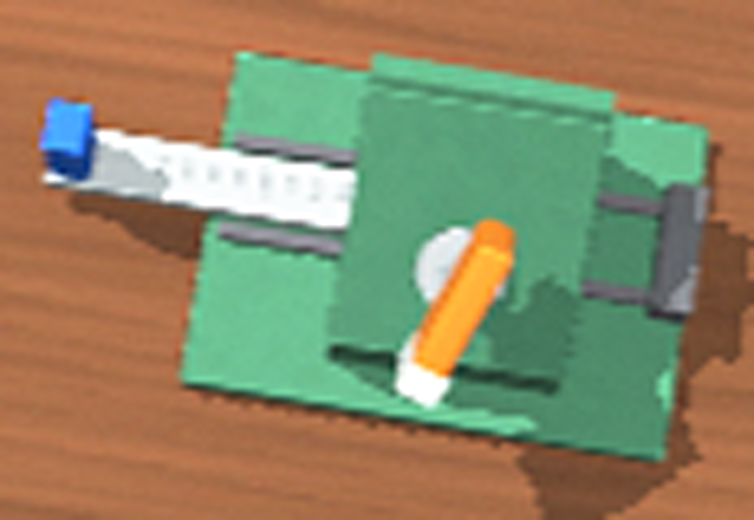

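```bash
cat > model.py <<'E'
from h import *
from scipy.optimize import least_squares
s35,c35=np.sin(np.radians(35)),np.cos(np.radians(35))
N=np.array([-s35,0,c35]);EX=np.array([c35,0,s35]);EY=np.array([0,1,0.])  # face axes: up-slope, y, out
def W(p,P):
    c,s=np.cos(p[2]),np.sin(p[2]);P=np.atleast_2d(P)
    return np.c_[p[0]+c*P[:,0]-s*P[:,1],p[1]+s*P[:,0]+c*P[:,1],P[:,2]]/[1000,1000,1000] if 0 else np.c_[p[0]+(c*P[:,0]-s*P[:,1])/1e3,p[1]+(s*P[:,0]+c*P[:,1])/1e3,P[:,2]/1e3]
def foot(fx,fy): return np.array([fx,fy,47+(fx+53)*np.tan(np.radians(35))])
def wingbox(fx,fy,th):
    a=np.cos(th)*EX+np.sin(th)*EY;b=-np.sin(th)*EX+np.cos(th)*EY;c=foot(fx,fy)+37*N
    return {(i,j,k):c+32*i*a+7*j*b+15*k*N for i in(-1,1) for j in(-1,1) for k in(-1,1)}
def tabbox(g): # g mm out
    return {(i,j,k):np.array([10*i,115+g+8*j,45+23*k]) for i in(-1,1) for j in(-1,1) for k in(-1,1)}
E
python3 - <<'E'
from model import *
sc=lambda u,v:("scene",((u+.5)/5-.5+240,(v+.5)/5-.5+195))
tp=lambda u,v:("top",((u+.5)/6.5-.5+274,(v+.5)/6.5-.5+213))
base=[((-70,100,12),sc(512,355)),((65,100,12),sc(270,498)),((65,-90,12),sc(43,217)),
 ((65,100,12),tp(238,52)),((-70,100,12),tp(182,382)),((65,-90,12),tp(708,127)),((-70,-90,12),tp(663,457))]
def fj(p): return np.ravel([proj(n,W(p,P))[0]-uv for P,(n,uv) in base])
r=least_squares(fj,[.5,.1,0.]);p=r.x;print("jig",p,np.round(r.fun,1))
ft=lambda g:np.ravel([proj(n,W(p,[[0,115+g[0],68]]))[0]-uv for n,uv in(sc(443,459),tp(69,119))])
r2=least_squares(ft,[50.]);print("tab out",r2.x,r2.fun)
col=[sc(297,172)]
# wing end tops: corner pairs midpoints
def fw(q):
    b=wingbox(*q);F=foot(q[0],q[1])
    e=[]
    for i,o in((1,tp(417,390)),(-1,tp(493,240))):
        pass
    m=lambda i,k:(b[i,-1,k]+b[i,1,k])/2
    pts=[(m(1,1),tp(423,388)),(m(-1,1),tp(497,240)),(F+5*N,sc(297,172)),((m(1,0) if 0 else (b[1,-1,1]+b[-1,1,-1])/2),sc(333,118))]
    return np.ravel([proj(n,W(p,P))[0]-uv for P,(n,uv) in pts])
best=min((least_squares(fw,[-10,0,t]) for t in(2.,3.,4.)),key=lambda r:r.cost)
q=best.x;print("foot,th",q,np.degrees(q[2]),np.round(best.fun,1))
np.save("fit.npy",np.r_[p,r2.x,q])
S=cv2.imread("pics/scene0.png");T=cv2.imread("pics/top0.png")
def draw(n,img,x,y,w,h,s):
    im=crop("",x,y,w,h,s,img)
    def L(A,B,c):
        a,b=[(tuple(int(v) for v in ((proj(n,W(p,P))[0]-[x,y]+.5)*s-.5))) for P in(A,B)];cv2.line(im,a,b,c,1)
    for bx,c in((wingbox(*q),(255,255,0)),(tabbox(r2.x[0]),(0,255,255))):
        for k1 in bx:
            for k2 in bx:
                if k1<k2 and sum(a!=b for a,b in zip(k1,k2))==1:L(bx[k1],bx[k2],c)
    t=35;bb=[np.array(v) for v in((-53,-45,47),(-53,45,47),(32.7,45,107),(32.7,-45,107),(50,-45,107),(50,45,107))]
    for a,b in((0,1),(1,2),(2,3),(3,0),(3,4),(4,5),(5,2)):L(bb[a],bb[b],(255,0,255))
    F=foot(q[0],q[1])+5*N;ci=[F+17*(np.cos(a)*EX+np.sin(a)*EY) for a in np.linspace(0,6.283,25)]
    for a,b in zip(ci,ci[1:]):L(a,b,(0,0,255))
    return im
a=draw("scene",S,240,195,110,115,4);b=draw("top",T,274,213,116,80,3)
H=max(a.shape[0],b.shape[0]);o=np.zeros((H,a.shape[1]+b.shape[1],3),np.uint8);o[:a.shape[0],:a.shape[1]]=a;o[:b.shape[0],a.shape[1]:]=b
cv2.imwrite("pics/ov.png",o)
print("tab",W(p,[[0,115+r2.x[0],45]]),"home",W(p,[[0,115,45]]),"wing",W(p,foot(q[0],q[1])+37*N))
o_,_=ray("scene",(320,240));print("camS",o_)
for nm,uv,z in(("egg",(346,168),.039),("bowl",(250,331),.022),("red",(478,328),.03),("yel",(197,222),.03),("tape",(273,142),.011),("tin",(214,161),.02)):print(nm,onz("scene",uv,z))
E
```

```text
jig [ 0.58723076 -0.08281858 -0.01804076] [ 0.7 -0.5 -0.6  1.5 -0.5  0.5  0.   0.  -0.3  0.3  0.6  0.2  0.4  0.9]
tab out [37.93820162] [ 3.59295536 -2.31597734 -0.24414929  5.3913915 ]
foot,th [-17.7125312    0.40594978   2.87276902] 164.59754044844266 [-0.3  0.8 -0.2  0.6 -0.5  0.8 -1.3  0.5]
tab [[0.58998973 0.07009473 0.045     ]] home [[0.58930533 0.0321627  0.045     ]] wing [[ 0.54830956 -0.08171032  0.10201718]]
camS [0.95107973 0.53060169 1.03187603]
egg [ 0.34446838 -0.19188504  0.039     ]
bowl [0.77583845 0.03619752 0.022     ]
red [0.40160646 0.31344625 0.03      ]
yel [ 0.7256019  -0.27466891  0.03      ]
tape [ 0.4240924  -0.40616806  0.011     ]
tin [ 0.58967107 -0.43275635  0.02      ]
```

View pics/ov.png

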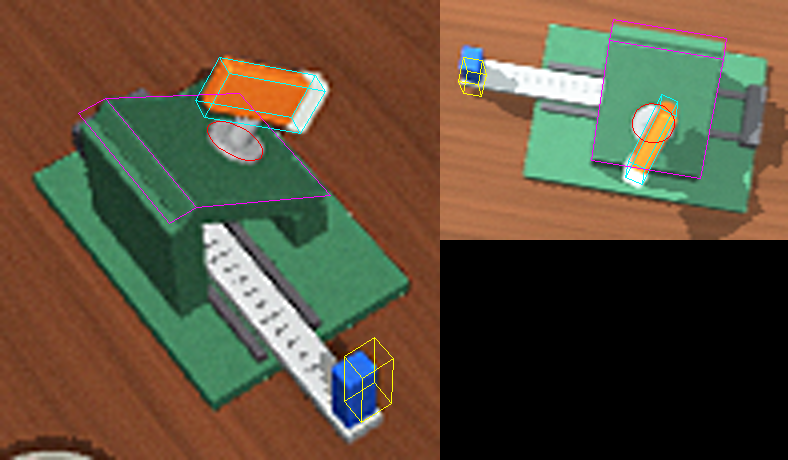

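Overlay shows the jig, bridge and wing fit within about 1 px. The tab is off by several px because it isn't on the jig's x=0 line, so I'll refit it with x free and compute the transit.

```bash
python3 - <<'E'
from model import *
sc=lambda u,v:("scene",((u+.5)/5-.5+240,(v+.5)/5-.5+195))
tp=lambda u,v:("top",((u+.5)/6.5-.5+274,(v+.5)/6.5-.5+213))
f=np.load("fit.npy");p=f[:3]
ft=lambda g:np.ravel([proj(n,W(p,[[g[0],115+g[1],68]]))[0]-uv for n,uv in(sc(443,459),tp(69,119))])
r=least_squares(ft,[0,50.]);print("tab x,out",r.x,r.fun,W(p,[[r.x[0],115+r.x[1],45],[r.x[0],115,45]]))
# collar/wing height check: jig front/other features
print("ridge",proj("scene",W(p,[[50,45,107]])))
E
```

```text
tab x,out [11.15878684 38.98245129] [-0.44728194  0.74852569  0.15763042  0.94139043] [[0.60116554 0.07093751 0.045     ]
 [0.6004623  0.0319614  0.045     ]]
ridge [[281.93830165 250.52696521]]
```

Request:
servo_tool:
  increments:
    - {"grip": 1,"x": 0,"y": 0,"z": 0,"roll": -7}
    - {"grip": 1,"x": 0,"y": 0,"z": 0,"roll": -7}
    - {"grip": 1,"x": 0,"y": 0,"z": 0,"roll": -7}
    - {"grip": 1,"x": 0,"y": 0,"z": 0,"roll": -5.3}
    - {"grip": 1,"x": 0,"y": 0,"z": 0,"roll": 0}

```text
clock: 0.52
tcp_pos: [0.255, 0.515, 0.2308]
orientation: [-0.0, -0.001, 1.0, -0.0]
wrist_force: [0.1, -0.6, -0.3]
finger_gap: 0.026
grip_force: 0.0
```

Request:
servo_tool:
  increments:
    - {"grip": 1,"x": -26,"y": -29,"z": 0,"roll": 0}
    - {"grip": 1,"x": -26,"y": -29,"z": 0,"roll": 0}
    - {"grip": 1,"x": -26,"y": -29,"z": 0,"roll": 0}
    - {"grip": 1,"x": -26,"y": -29,"z": 0,"roll": 0}
    - {"grip": 1,"x": -26,"y": -29,"z": 0,"roll": 0}

```text
clock: 0.93
tcp_pos: [0.3857, 0.3688, 0.2311]
orientation: [-0.0, 0.002, 1.0, -0.0]
wrist_force: [0.7, 1.2, -0.3]
finger_gap: 0.0003
grip_force: 0.0
```

Request:
servo_tool:
  increments:
    - {"grip": 1,"x": -26,"y": -29,"z": 0,"roll": 0}
    - {"grip": 1,"x": -26,"y": -29,"z": 0,"roll": 0}
    - {"grip": 1,"x": -26,"y": -29,"z": 0,"roll": 0}
    - {"grip": 1,"x": -26,"y": -29,"z": 0,"roll": 0}
    - {"grip": 1,"x": -26,"y": -29,"z": 0,"roll": 0}

```text
clock: 1.35
tcp_pos: [0.5158, 0.2234, 0.2312]
orientation: [-0.0, 0.002, 1.0, 0.0]
wrist_force: [-0.4, 1.1, 0.7]
finger_gap: -0.0001
grip_force: 0.0
```

Request:
servo_tool:
  increments:
    - {"grip": 1,"x": -26,"y": -29,"z": 0,"roll": 0}
    - {"grip": 1,"x": -26,"y": -29,"z": 0,"roll": 0}
    - {"grip": 1,"x": -26,"y": -29,"z": 0,"roll": 0}
    - {"grip": 1,"x": 0,"y": 0,"z": 0,"roll": 0}

```text
clock: 1.68
tcp_pos: [0.5971, 0.1326, 0.2301]
orientation: [0.001, 0.005, 1.0, -0.001]
wrist_force: [0.2, 0.3, 0.0]
finger_gap: -0.0002
grip_force: 0.0
```

Request:
servo_tool:
  increments:
    - {"grip": 1,"x": -1,"y": 0,"z": 40,"roll": 0}
    - {"grip": 1,"x": -1,"y": 0,"z": 40,"roll": 0}
    - {"grip": 1,"x": -1,"y": 0,"z": 40,"roll": 0}
    - {"grip": 1,"x": -1,"y": 0,"z": 40,"roll": 0}
    - {"grip": 1,"x": 0,"y": 0,"z": 27,"roll": 0}

```text
clock: 2.1
tcp_pos: [0.5945, 0.1379, 0.0402]
orientation: [-0.002, 0.002, 1.0, -0.0]
wrist_force: [-0.2, 0.8, -0.6]
finger_gap: 0.0001
grip_force: 0.0
```

Request:
servo_tool:
  increments:
    - {"grip": 1,"x": 0,"y": -12,"z": 0,"roll": 0}
    - {"grip": 1,"x": 0,"y": -12,"z": 0,"roll": 0}
    - {"grip": 1,"x": 0,"y": -10,"z": 0,"roll": 0}
    - {"grip": 1,"x": 0,"y": -8,"z": 0,"roll": 0}
    - {"grip": 1,"x": 0,"y": -8,"z": 0,"roll": 0}

```text
clock: 2.52
tcp_pos: [0.5987, 0.0874, 0.0469]
orientation: [0.002, 0.001, 1.0, 0.001]
wrist_force: [0.0, 2.6, 1.5]
finger_gap: -0.0004
grip_force: 1.7
```

Request:
servo_tool:
  increments:
    - {"grip": 1,"x": 0,"y": -8,"z": 0,"roll": 0}
    - {"grip": 1,"x": 0,"y": -8,"z": 0,"roll": 0}
    - {"grip": 1,"x": 0,"y": -6,"z": 0,"roll": 0}
    - {"grip": 1,"x": 0,"y": -4,"z": 0,"roll": 0}
    - {"grip": 1,"x": 0,"y": -3,"z": 0,"roll": 0}

```text
clock: 2.93
tcp_pos: [0.5974, 0.0586, 0.0448]
orientation: [0.001, 0.001, 1.0, 0.0]
wrist_force: [0.3, 2.6, 1.7]
finger_gap: -0.0002
grip_force: 1.6
```

Request:
servo_tool:
  increments:
    - {"grip": 1,"x": 0,"y": -2,"z": 0,"roll": 0}
    - {"grip": 1,"x": 0,"y": -2,"z": 0,"roll": 0}
    - {"grip": 1,"x": 0,"y": -2,"z": 0,"roll": 0}

```text
clock: 3.18
tcp_pos: [0.597, 0.0548, 0.0444]
orientation: [0.0, -0.0, 1.0, 0.002]
wrist_force: [2.1, 14.4, 4.3]
finger_gap: -0.0003
grip_force: 7.0
```

Request:
servo_tool:
  increments:
    - {"grip": 1,"x": 0,"y": -1.5,"z": 0,"roll": 0}
    - {"grip": 1,"x": 0,"y": -1.5,"z": 0,"roll": 0}
    - {"grip": 1,"x": 0,"y": 0,"z": 0,"roll": 0}
    - {"grip": 1,"x": 0,"y": 0,"z": 0,"roll": 0}

```text
clock: 3.52
tcp_pos: [0.597, 0.0548, 0.0445]
orientation: [0.0, -0.001, 1.0, 0.004]
wrist_force: [1.3, 17.4, 4.2]
finger_gap: 0.0
grip_force: 8.7
```

```bash
cat >> model.py <<'E'
def way(th,r=22,dz=-14):
    f=np.load("fit.npy");p=f[:3];t=np.radians(th);a=np.cos(t)*EX+np.sin(t)*EY
    P=W(p,foot(f[4],f[5])+37*N+r*a)[0]*1000;P[2]+=dz
    return P,np.degrees(np.arctan2(a[1],a[0])+p[2])
def inc(cur,yaw,P,yaw2):
    y=np.radians(yaw);d=np.array(P)-cur   # tool x=(cos,sin), y = z×x with z down: (sin,-cos)
    return np.round([d[0]*np.cos(y)+d[1]*np.sin(y),d[0]*np.sin(y)-d[1]*np.cos(y),-d[2],-(yaw2-yaw)],1)
E
python3 - <<'E'
from model import *
for th in range(165,0,-15):print(th,*[np.round(v,1) for v in way(th)])
P,y=way(165);print(inc(np.array([597,70,204]),180,P,y))
E
```

```text
165 [531.  -75.7  75.8] 160.9
150 [532.9 -70.4  77.1] 143.8
135 [535.8 -65.9  79.1] 128.3
120 [539.6 -62.5  81.7] 114.3
105 [544.  -60.4  84.8] 101.3
90 [548.7 -59.7  88. ] 89.0
75 [553.4 -60.5  91.3] 76.6
60 [557.7 -62.8  94.3] 63.7
45 [561.3 -66.4  96.9] 49.6
30 [564.1 -71.   98.9] 34.1
15 [565.8 -76.3 100.2] 17.1
[  66.  -145.7  128.2   19.1]
```

Request:
servo_tool:
  increments:
    - {"grip": 1,"x": 0,"y": 20,"z": 0,"roll": 0}
    - {"grip": 0.58,"x": 0,"y": 0,"z": -40,"roll": 0}
    - {"grip": 0.58,"x": 0,"y": 0,"z": -40,"roll": 0}
    - {"grip": 0.58,"x": 0,"y": 0,"z": -40,"roll": 0}
    - {"grip": 0.58,"x": 0,"y": 0,"z": -40,"roll": 0}

```text
clock: 3.93
tcp_pos: [0.5955, 0.0697, 0.205]
orientation: [-0.001, 0.0, 1.0, -0.001]
wrist_force: [0.9, -0.2, -0.3]
finger_gap: 0.0358
grip_force: 0.0
```

Request:
servo_tool:
  increments:
    - {"grip": 0.58,"x": 16.5,"y": -36.5,"z": 0,"roll": 0}
    - {"grip": 0.58,"x": 16.5,"y": -36.5,"z": 0,"roll": 0}
    - {"grip": 0.58,"x": 16.5,"y": -36.5,"z": 0,"roll": 0}
    - {"grip": 0.58,"x": 16.5,"y": -36.5,"z": 0,"roll": 0}
    - {"grip": 0.58,"x": 0,"y": 0,"z": 20,"roll": 6.4}

```text
clock: 4.35
tcp_pos: [0.5297, -0.0822, 0.187]
orientation: [0.001, 0.059, 0.998, -0.002]
wrist_force: [1.5, 0.6, -0.0]
finger_gap: 0.0358
grip_force: 0.0
```

Request:
servo_tool:
  increments:
    - {"grip": 0.58,"x": 0,"y": 0,"z": 20,"roll": 6.4}
    - {"grip": 0.58,"x": 0,"y": 0,"z": 10,"roll": 6.4}
    - {"grip": 0.58,"x": 0,"y": 0,"z": 0,"roll": 0}

```text
clock: 4.6
tcp_pos: [0.5278, -0.0762, 0.1511]
orientation: [-0.003, 0.169, 0.986, -0.0]
wrist_force: [-0.0, 0.3, -0.5]
finger_gap: 0.036
grip_force: 0.0
```

```bash
python3 - <<'E'
from h import *
a=crop("scene",235,150,130,120,3);b=crop("top",285,205,110,100,3.6)
H=max(a.shape[0],b.shape[0]);o=np.zeros((H,a.shape[1]+b.shape[1],3),np.uint8);o[:a.shape[0],:a.shape[1]]=a;o[:b.shape[0],a.shape[1]:]=b
cv2.imwrite("pics/d1.png",o)
E
```

```text
(no output)
```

View pics/d1.png

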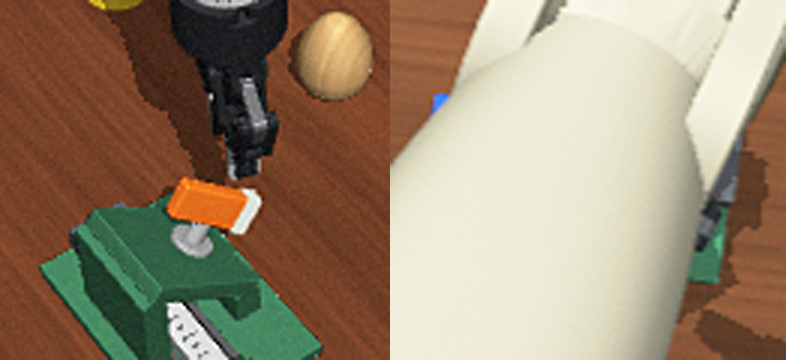

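The scene view shows the fingers above the white end (wing at about (215,205) in the left crop), and the top view is blocked by the arm. Descending.

Request:
servo_tool:
  increments:
    - {"grip": 0.58,"x": 0,"y": 0,"z": 20,"roll": 0}
    - {"grip": 0.58,"x": 0,"y": 0,"z": 15,"roll": 0}
    - {"grip": 0.58,"x": 0,"y": 0,"z": 10,"roll": 0}
    - {"grip": 0.58,"x": 0,"y": 0,"z": 5,"roll": 0}

```text
clock: 5.03
tcp_pos: [0.5304, -0.0756, 0.1036]
orientation: [-0.001, 0.166, 0.986, -0.0]
wrist_force: [-0.6, 0.4, -0.0]
finger_gap: 0.0357
grip_force: 0.0
```

Request:
servo_tool:
  increments:
    - {"grip": 0.58,"x": 0,"y": 0,"z": 10,"roll": 0}
    - {"grip": 0.58,"x": 0,"y": 0,"z": 10,"roll": 0}
    - {"grip": 0.58,"x": 0,"y": 0,"z": 8,"roll": 0}
    - {"grip": 0.58,"x": 0,"y": 0,"z": 0,"roll": 0}

```text
clock: 5.37
tcp_pos: [0.5297, -0.0756, 0.0746]
orientation: [-0.001, 0.167, 0.986, 0.0]
wrist_force: [0.1, 0.0, -0.6]
finger_gap: 0.0358
grip_force: 0.0
```

```bash
python3 - <<'E'
from model import *
th=165;cur,yaw=way(165)
for t in range(158,-20,-6):
    P,y=way(t);print(t,inc(cur,yaw,P,y).tolist(),np.round(P,0));cur,yaw=P,y
E
```

```text
158 [0.1, 2.6, -0.5, 8.1] [532. -73.  76.]
152 [0.2, 2.2, -0.6, 6.7] [533. -71.  77.]
146 [0.3, 2.2, -0.7, 6.5] [534. -69.  78.]
140 [0.3, 2.1, -0.8, 6.2] [535. -67.  78.]
134 [0.3, 2.1, -0.9, 6.0] [536. -66.  79.]
128 [0.3, 2.1, -1.0, 5.7] [538. -64.  80.]
122 [0.3, 2.0, -1.1, 5.5] [539. -63.  81.]
116 [0.2, 2.0, -1.2, 5.3] [541. -62.  82.]
110 [0.2, 1.9, -1.2, 5.2] [543. -61.  84.]
104 [0.1, 1.9, -1.3, 5.1] [544. -60.  85.]
98 [0.1, 1.9, -1.3, 5.0] [546. -60.  86.]
92 [-0.0, 1.9, -1.3, 4.9] [548. -60.  88.]
86 [-0.1, 1.9, -1.3, 4.9] [550. -60.  89.]
80 [-0.2, 1.9, -1.3, 4.9] [552. -60.  90.]
74 [-0.2, 1.9, -1.3, 5.0] [554. -61.  91.]
68 [-0.3, 1.9, -1.2, 5.1] [555. -61.  93.]
62 [-0.4, 1.9, -1.2, 5.2] [557. -62.  94.]
56 [-0.4, 2.0, -1.1, 5.4] [559. -64.  95.]
50 [-0.5, 2.0, -1.1, 5.6] [560. -65.  96.]
44 [-0.5, 2.0, -1.0, 5.8] [562. -67.  97.]
38 [-0.5, 2.1, -0.9, 6.0] [563. -68.  98.]
32 [-0.5, 2.1, -0.8, 6.3] [564. -70.  99.]
26 [-0.5, 2.2, -0.6, 6.6] [565. -72.  99.]
20 [-0.5, 2.2, -0.5, 6.8] [565. -74. 100.]
14 [-0.4, 2.2, -0.4, 7.0] [566. -77. 100.]
8 [-0.3, 2.3, -0.3, 7.2] [566. -79. 101.]
2 [-0.2, 2.3, -0.1, 7.3] [566. -81. 101.]
-4 [-0.1, 2.3, 0.0, 7.3] [566. -84. 101.]
-10 [-0.0, 2.3, 0.2, 7.3] [566. -86. 100.]
-16 [0.1, 2.3, 0.3, 7.1] [566. -88. 100.]
```

```bash
cat >> model.py <<'E'
def offway(th,sgn=1,half=18,r=22,dz=-14):
    P,yaw=way(th,r,dz);y=np.radians(yaw);u=np.array([np.sin(y),-np.cos(y),0])
    f=np.load("fit.npy");t=np.radians(th);b=-np.sin(t)*EX+np.cos(t)*EY
    Rb=W(np.r_[0,0,f[2]],[b,N])*1e3
    h=7*abs(Rb[0]@u)+15*abs(Rb[1]@u)
    return P+sgn*(half-h)*u,yaw
E
python3 - <<'E'
from model import *
cur=np.array([530,-75.7,75.8]);yaw=160.9
for t in [165]+list(range(159,-20,-6)):
    P,y=offway(t);print(t,inc(cur,yaw,P,y).tolist(),np.round(P,0));cur,yaw=P,y
E
```

```text
165 [-1.0, 8.8, -0.0, 0.0] [534. -68.  76.]
159 [-0.8, 1.3, -0.4, 7.0] [535. -67.  76.]
153 [-0.6, 1.4, -0.5, 6.8] [536. -66.  77.]
147 [-0.4, 1.5, -0.7, 6.5] [537. -65.  77.]
141 [-0.3, 1.5, -0.8, 6.3] [539. -64.  78.]
135 [-0.2, 1.6, -0.9, 6.0] [540. -63.  79.]
129 [-0.2, 1.6, -1.0, 5.8] [541. -62.  80.]
123 [-0.1, 1.7, -1.1, 5.5] [543. -61.  81.]
117 [-0.1, 1.7, -1.1, 5.4] [544. -60.  82.]
111 [-0.2, 1.7, -1.2, 5.2] [546. -60.  83.]
105 [-0.2, 1.8, -1.3, 5.1] [548. -60.  85.]
99 [-0.3, 1.8, -1.3, 5.0] [550. -60.  86.]
93 [-0.3, 1.8, -1.3, 4.9] [551. -60.  87.]
87 [-0.4, 1.9, -1.3, 4.9] [553. -60.  89.]
81 [-0.5, 1.9, -1.3, 4.9] [555. -61.  90.]
75 [-0.6, 2.0, -1.3, 5.0] [557. -61.  91.]
69 [-0.7, 2.0, -1.3, 5.1] [559. -63.  93.]
63 [-0.8, 2.1, -1.2, 5.2] [561. -64.  94.]
57 [-0.8, 2.2, -1.1, 5.4] [562. -66.  95.]
51 [-0.9, 2.3, -1.1, 5.5] [564. -67.  96.]
45 [-1.0, 2.4, -1.0, 5.8] [565. -70.  97.]
39 [-1.1, 2.5, -0.9, 6.0] [566. -72.  98.]
33 [-1.2, 2.6, -0.8, 6.3] [567. -75.  99.]
27 [-1.3, 2.8, -0.7, 6.5] [568. -78.  99.]
21 [-1.4, 2.9, -0.5, 6.8] [568. -81. 100.]
15 [-1.4, 3.0, -0.4, 7.0] [568. -84. 100.]
9 [-1.5, 3.2, -0.3, 7.2] [568. -88. 100.]
3 [-1.6, 3.2, -0.1, 7.3] [567. -91. 101.]
-3 [-1.5, 2.2, -0.0, 7.3] [565. -94. 101.]
-9 [-1.2, 1.2, 0.1, 7.3] [564. -95. 100.]
-15 [-1.0, 1.2, 0.3, 7.2] [563. -96. 100.]
```

Request:
servo_tool:
  increments:
    - {"grip": 0.58,"x": -1,"y": 9,"z": 0,"roll": 0}
    - {"grip": 0.58,"x": -0.8,"y": 1.3,"z": -0.4,"roll": 7}
    - {"grip": 0.58,"x": -0.6,"y": 1.4,"z": -0.5,"roll": 6.8}
    - {"grip": 0.58,"x": -0.4,"y": 1.5,"z": -0.7,"roll": 6.5}
    - {"grip": 0.58,"x": -0.3,"y": 1.5,"z": -0.8,"roll": 6.3}

```text
clock: 5.78
tcp_pos: [0.5394, -0.0647, 0.0788]
orientation: [0.0, 0.392, 0.92, -0.002]
wrist_force: [-1.8, -7.1, -3.2]
finger_gap: 0.0356
grip_force: 2.7
```

Request:
servo_tool:
  increments:
    - {"grip": 0.58,"x": -0.2,"y": 1.6,"z": -0.9,"roll": 6}
    - {"grip": 0.58,"x": -0.2,"y": 1.6,"z": -1,"roll": 5.8}
    - {"grip": 0.58,"x": -0.1,"y": 1.7,"z": -1.1,"roll": 5.5}
    - {"grip": 0.58,"x": -0.1,"y": 1.7,"z": -1.1,"roll": 5.4}
    - {"grip": 0.58,"x": -0.2,"y": 1.7,"z": -1.2,"roll": 5.2}

```text
clock: 6.2
tcp_pos: [0.5455, -0.0605, 0.0838]
orientation: [-0.001, 0.602, 0.798, -0.002]
wrist_force: [-4.2, -3.2, -2.7]
finger_gap: 0.0357
grip_force: 2.3
```

```bash
python3 - <<'E'
from h import *
a=crop("scene",235,150,130,120,4);cv2.imwrite("pics/d2.png",a)
print(env.get_state()["ft_torque"])
E
```

```text
[-0.51883873  0.77770567 -0.02216421]
```

View pics/d2.png

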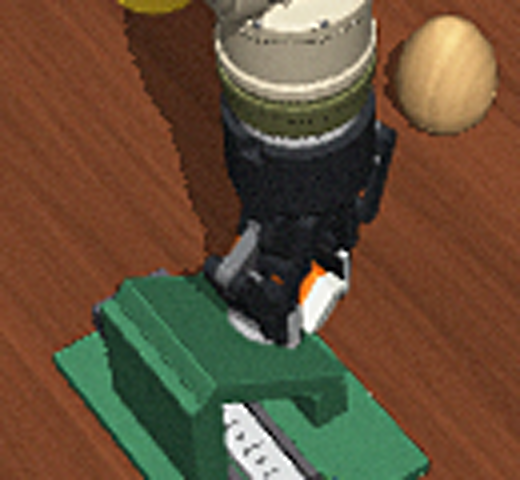

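The fingers straddle the wing, whose white end is at about (322,298) in the crop, and it turns with them at about 5 N. Continuing.

Request:
servo_tool:
  increments:
    - {"grip": 0.58,"x": -0.2,"y": 1.8,"z": -1.3,"roll": 5.1}
    - {"grip": 0.58,"x": -0.3,"y": 1.8,"z": -1.3,"roll": 5}
    - {"grip": 0.58,"x": -0.3,"y": 1.8,"z": -1.3,"roll": 4.9}
    - {"grip": 0.58,"x": -0.4,"y": 1.9,"z": -1.3,"roll": 4.9}
    - {"grip": 0.58,"x": -0.5,"y": 1.9,"z": -1.3,"roll": 4.9}

```text
clock: 6.67
tcp_pos: [0.5543, -0.0605, 0.0902]
orientation: [-0.001, 0.759, 0.651, -0.002]
wrist_force: [-3.6, -1.4, -1.6]
finger_gap: 0.0359
grip_force: 1.9
```

Request:
servo_tool:
  increments:
    - {"grip": 0.58,"x": -0.6,"y": 2,"z": -1.3,"roll": 5}
    - {"grip": 0.58,"x": -0.7,"y": 2,"z": -1.3,"roll": 5.1}
    - {"grip": 0.58,"x": -0.8,"y": 2.1,"z": -1.2,"roll": 5.2}

```text
clock: 6.92
tcp_pos: [0.5596, -0.0637, 0.094]
orientation: [-0.001, 0.839, 0.544, -0.002]
wrist_force: [-5.0, -0.5, -1.4]
finger_gap: 0.0358
grip_force: 1.9
```

Request:
servo_tool:
  increments:
    - {"grip": 0.58,"x": -0.8,"y": 2.2,"z": -1.1,"roll": 5.4}
    - {"grip": 0.58,"x": -0.9,"y": 2.3,"z": -1.1,"roll": 5.5}
    - {"grip": 0.58,"x": -1,"y": 2.4,"z": -1,"roll": 5.8}

```text
clock: 7.17
tcp_pos: [0.5643, -0.069, 0.0973]
orientation: [-0.001, 0.909, 0.416, -0.002]
wrist_force: [-6.0, 1.2, 0.8]
finger_gap: 0.0359
grip_force: 1.9
```

Request:
servo_tool:
  increments:
    - {"grip": 0.58,"x": -1.1,"y": 2.5,"z": -0.9,"roll": 6}
    - {"grip": 0.58,"x": -1.2,"y": 2.6,"z": -0.8,"roll": 6.3}
    - {"grip": 0.58,"x": -1.3,"y": 2.8,"z": -0.7,"roll": 6.5}

```text
clock: 7.42
tcp_pos: [0.5625, -0.0742, 0.0981]
orientation: [-0.005, 0.965, 0.263, -0.005]
wrist_force: [-16.8, 12.6, 2.3]
finger_gap: 0.036
grip_force: 9.5
```

Request:
servo_tool:
  increments:
    - {"grip": 0.58,"x": 0,"y": 2,"z": 0,"roll": 0}
    - {"grip": 0.58,"x": 0,"y": 0,"z": 0,"roll": 0}
    - {"grip": 0.58,"x": 0,"y": 0,"z": 0,"roll": 0}

```text
clock: 7.67
tcp_pos: [0.5624, -0.0742, 0.098]
orientation: [-0.006, 0.964, 0.266, -0.006]
wrist_force: [-14.9, 12.1, 4.4]
finger_gap: 0.0357
grip_force: 9.4
```

```bash
python3 - <<'E'
from h import *
a=crop("scene",235,150,130,120,4);cv2.imwrite("pics/d3.png",a)
s=env.get_state();print(s["ft_torque"],s["tcp_pos"],s["joint_pos"])
E
```

```text
[2.37730878 2.84647401 0.14061224] [ 0.56244321 -0.07420455  0.09797891] [-0.27538444  0.3841015  -0.18892211  1.01389019  0.0050941   2.32809152]
```

View pics/d3.png

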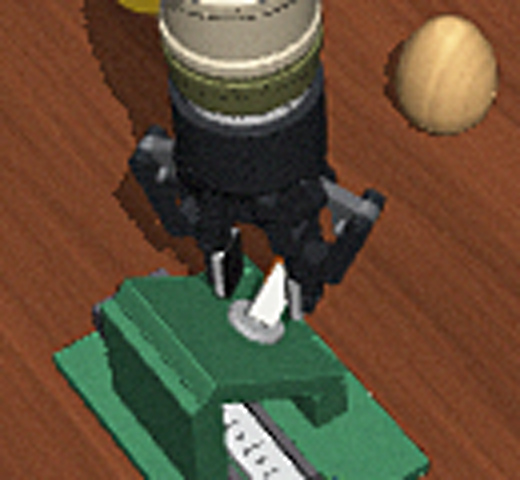

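Request:
servo_tool:
  increments:
    - {"grip": 0.58,"x": 0,"y": 2,"z": 0,"roll": 0}
    - {"grip": 0.58,"x": 0,"y": 2,"z": 0,"roll": 0}
    - {"grip": 0.58,"x": 0,"y": 0,"z": 0,"roll": 0}

```text
clock: 7.97
tcp_pos: [0.5626, -0.0749, 0.0979]
orientation: [-0.009, 0.964, 0.267, -0.006]
wrist_force: [-18.8, 21.1, 9.3]
finger_gap: 0.0361
grip_force: 14.0
```

```bash
cat >> model.py <<'E'
def contact(tcp,yaw,sgn,half=18,up=6,q=None):
    """wing angles (deg) vs clearance to the pad at -sgn side; returns touching angle"""
    f=np.load("fit.npy");y=np.radians(yaw);u=np.array([np.sin(y),-np.cos(y),0]);x=np.array([np.cos(y),np.sin(y),0])
    out=[]
    for th in np.arange(-40,190,1.):
        t=np.radians(th);a=np.cos(t)*EX+np.sin(t)*EY;b=-np.sin(t)*EX+np.cos(t)*EY;c=foot(f[4],f[5])+37*N
        I=np.linspace(-1,1,33);J=np.linspace(-1,1,9)
        G=np.array([c+32*i*a+7*j*b+15*k*N for i in I for j in J for k in J])
        D=W(f[:3],G)*1e3-tcp;m=(abs(D@x)<11)&(D[:,2]>up)
        if m.any(): out.append((th,(-sgn*(D[m]@u)).max()-half))
    return out
E
python3 - <<'E'
from model import *
s=env.get_state();q=s["orientation"];yaw=np.degrees(2*np.arctan2(q[2],q[1]));yaw=(yaw+180)%360-180
print(yaw,s["tcp_pos"],s["wrist_force"],[ (t,round(d,1)) for t,d in contact(s["tcp_pos"]*1e3,yaw,1) if abs(d)<4])
E
```

```text
30.916086215767194 [ 0.56263891 -0.07485535  0.097869  ] [-18.76487027  21.12591816   9.27225976] [(np.float64(30.0), np.float64(-3.7)), (np.float64(31.0), np.float64(-3.2)), (np.float64(32.0), np.float64(-2.7)), (np.float64(33.0), np.float64(-2.2)), (np.float64(34.0), np.float64(-1.7)), (np.float64(35.0), np.float64(-1.1)), (np.float64(36.0), np.float64(-0.6)), (np.float64(37.0), np.float64(-0.1)), (np.float64(38.0), np.float64(0.4)), (np.float64(39.0), np.float64(0.9)), (np.float64(40.0), np.float64(1.4)), (np.float64(41.0), np.float64(1.9)), (np.float64(42.0), np.float64(2.3)), (np.float64(43.0), np.float64(2.8)), (np.float64(44.0), np.float64(3.3)), (np.float64(45.0), np.float64(3.8)), (np.float64(122.0), np.float64(-1.5)), (np.float64(123.0), np.float64(-1.4)), (np.float64(124.0), np.float64(-1.3))]
```

Request:
servo_tool:
  increments:
    - {"grip": 0.58,"x": 0,"y": -9,"z": 0,"roll": 0}
    - {"grip": 0.58,"x": 0,"y": -9,"z": 0,"roll": 0}
    - {"grip": 0.58,"x": 0,"y": -3,"z": 0,"roll": 0}
    - {"grip": 0.58,"x": 0,"y": 0,"z": -40,"roll": 0}
    - {"grip": 0.58,"x": 0,"y": 0,"z": -20,"roll": 0}

```text
clock: 8.38
tcp_pos: [0.5619, -0.065, 0.1624]
orientation: [0.001, 0.964, 0.265, 0.001]
wrist_force: [0.8, -0.6, 0.8]
finger_gap: 0.0361
grip_force: 0.0
```

```bash
python3 - <<'E'
from h import *
i=env.read_camera("scene")[:,:,::-1];cv2.imwrite("pics/full_b.png",i)
cv2.imwrite("pics/d4.png",crop("",275,195,60,50,10,i))
s=env.get_state();print(s["tcp_pos"],s["wrist_force"])
E
```

```text
[ 0.56478331 -0.06592456  0.16678577] [ 1.18301355 -1.21092796  3.05691576]
```

View pics/d4.png

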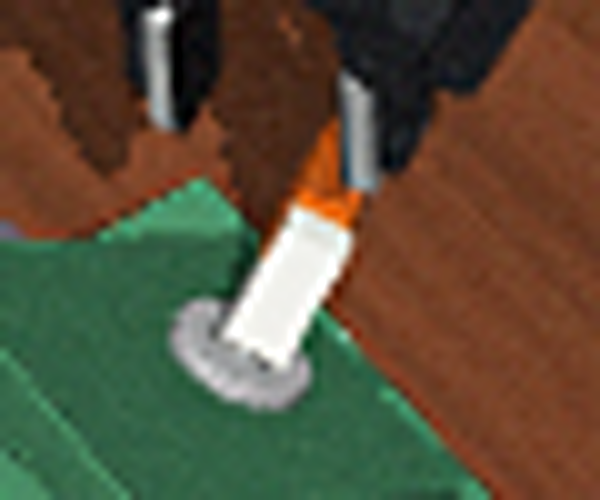

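The crop shows the wing end-on: the white end face runs from its bottom corners at (222,338) and (285,367) up to about (285,232) and (350,252).

```bash
python3 - <<'E'
from model import *
f=np.load("fit.npy");p=f[:3]
px=lambda u,v:np.array([(u+.5)/10-.5+275,(v+.5)/10-.5+195])
obs=[((1,-1,-1),(1,1,-1))]
for th in range(20,61,5):
    b=wingbox(f[4],f[5],np.radians(th))
    print(th,[np.round((proj("scene",W(p,b[k]))[0]-[275,195]+.5)*10).tolist() for k in((1,1,-1),(1,-1,-1),(1,1,1),(1,-1,1))])
cf=foot(f[4],f[5])+5*N
print("collar",(proj("scene",W(p,cf))[0]-[275,195]+.5)*10)
# white-pixel centroid tool for later
i=cv2.imread("pics/full_b.png")[195:245,275:335].astype(int)
m=(i.min(2)>175);print(m.sum(),np.argwhere(m).mean(0)[::-1]*10)
tcp=np.array([562,-66,164]);yaw=30.9
P,y=offway(37,-1);print(P,y,inc(tcp,yaw,P,y))
P,y=way(37);print("mid",P,y,inc(tcp,yaw,P,y))
cur,yaw=P,y
for t in range(37,134,6):
    P,y=offway(t,-1);print(t,inc(cur,yaw,P,y).tolist(),np.round(P,1));cur,yaw=P,y
E
```

```text
20 [[230.0, 351.0], [180.0, 312.0], [292.0, 243.0], [241.0, 204.0]]
25 [[241.0, 357.0], [189.0, 320.0], [303.0, 249.0], [250.0, 212.0]]
30 [[253.0, 364.0], [199.0, 328.0], [315.0, 256.0], [260.0, 220.0]]
35 [[265.0, 369.0], [209.0, 336.0], [327.0, 262.0], [270.0, 228.0]]
40 [[277.0, 374.0], [220.0, 344.0], [339.0, 267.0], [281.0, 236.0]]
45 [[289.0, 379.0], [231.0, 351.0], [351.0, 272.0], [293.0, 243.0]]
50 [[301.0, 383.0], [242.0, 358.0], [363.0, 275.0], [304.0, 250.0]]
55 [[312.0, 386.0], [254.0, 364.0], [375.0, 279.0], [316.0, 256.0]]
60 [[323.0, 388.0], [266.0, 370.0], [386.0, 281.0], [328.0, 262.0]]
collar [239.58075645 353.13887959]
121 [271.65289256 288.67768595]
[559.13957708 -64.44997597  98.09490451] 41.57790277157075 [ -1.7  -2.8  65.9 -10.7]
mid [562.93854754 -68.73218467  98.09490451] 41.57790277157075 [ -0.6   2.8  65.9 -10.7]
37 [-0.0, -5.7, -0.0, -0.0] [559.1 -64.4  98.1]
43 [-0.3, -1.6, 0.8, -6.1] [557.9 -63.4  97.2]
49 [-0.2, -1.6, 1.0, -5.8] [556.6 -62.5  96.3]
55 [-0.1, -1.7, 1.0, -5.6] [555.1 -61.6  95.3]
61 [-0.1, -1.7, 1.1, -5.4] [553.6 -60.8  94.1]
67 [-0.1, -1.7, 1.2, -5.2] [552.  -60.2  92.9]
73 [-0.2, -1.8, 1.2, -5.1] [550.3 -59.8  91.7]
79 [-0.2, -1.8, 1.3, -5.0] [548.5 -59.5  90.4]
85 [-0.3, -1.8, 1.3, -4.9] [546.6 -59.5  89.1]
91 [-0.4, -1.9, 1.3, -4.9] [544.7 -59.7  87.8]
97 [-0.5, -1.9, 1.3, -4.9] [542.8 -60.1  86.5]
103 [-0.5, -1.9, 1.3, -5.0] [540.9 -60.8  85.2]
109 [-0.6, -2.0, 1.3, -5.0] [539.1 -61.8  83.9]
115 [-0.7, -2.1, 1.2, -5.2] [537.2 -63.   82.7]
121 [-0.8, -2.1, 1.2, -5.3] [535.5 -64.5  81.5]
127 [-0.9, -2.2, 1.1, -5.5] [533.9 -66.3  80.4]
133 [-1.0, -2.3, 1.0, -5.7] [532.3 -68.3  79.4]
```

Request:
servo_tool:
  increments:
    - {"grip": 0.58,"x": 0,"y": 2,"z": 0,"roll": -5.3}
    - {"grip": 0.58,"x": 0,"y": 0,"z": 0,"roll": -5.3}
    - {"grip": 0.58,"x": 0,"y": 0,"z": 15,"roll": 0}
    - {"grip": 0.58,"x": 0,"y": 0,"z": 0,"roll": 0}

```text
clock: 8.77
tcp_pos: [0.5622, -0.0671, 0.1438]
orientation: [0.0, 0.936, 0.352, -0.0]
wrist_force: [-1.0, -1.2, -1.2]
finger_gap: 0.0359
grip_force: 0.0
```

Request:
servo_tool:
  increments:
    - {"grip": 0.58,"x": 0,"y": 1,"z": 12,"roll": 0}
    - {"grip": 0.58,"x": 0,"y": 0.5,"z": 12,"roll": 0}
    - {"grip": 0.58,"x": 0,"y": 0,"z": 12,"roll": 0}
    - {"grip": 0.58,"x": 0,"y": 0,"z": 9,"roll": 0}
    - {"grip": 0.58,"x": 0,"y": 0,"z": 0,"roll": 0}

```text
clock: 9.18
tcp_pos: [0.5622, -0.0679, 0.0983]
orientation: [-0.001, 0.936, 0.352, -0.001]
wrist_force: [-0.2, 0.0, -0.7]
finger_gap: 0.0357
grip_force: 0.0
```

Clear, with no contact. Now backing off along the mirrored arc.

Request:
servo_tool:
  increments:
    - {"grip": 0.58,"x": 0,"y": -5.5,"z": 0,"roll": 0}
    - {"grip": 0.58,"x": -0.3,"y": -1.6,"z": 0.8,"roll": -6.1}
    - {"grip": 0.58,"x": -0.2,"y": -1.6,"z": 1,"roll": -5.8}
    - {"grip": 0.58,"x": -0.1,"y": -1.7,"z": 1,"roll": -5.6}
    - {"grip": 0.58,"x": -0.1,"y": -1.7,"z": 1.1,"roll": -5.4}

```text
clock: 9.6
tcp_pos: [0.5551, -0.0608, 0.0975]
orientation: [0.002, 0.846, 0.533, 0.001]
wrist_force: [1.0, -2.6, -0.2]
finger_gap: 0.0361
grip_force: 0.9
```

Request:
servo_tool:
  increments:
    - {"grip": 0.58,"x": -0.1,"y": -1.7,"z": 1.2,"roll": -5.2}
    - {"grip": 0.58,"x": -0.2,"y": -1.8,"z": 1.2,"roll": -5.1}
    - {"grip": 0.58,"x": -0.2,"y": -1.8,"z": 1.3,"roll": -5}
    - {"grip": 0.58,"x": -0.3,"y": -1.8,"z": 1.3,"roll": -4.9}
    - {"grip": 0.58,"x": -0.4,"y": -1.9,"z": 1.3,"roll": -4.9}

```text
clock: 10.02
tcp_pos: [0.547, -0.0596, 0.0913]
orientation: [0.002, 0.71, 0.704, 0.001]
wrist_force: [2.7, -0.8, -1.7]
finger_gap: 0.0357
grip_force: 1.7
```

Request:
servo_tool:
  increments:
    - {"grip": 0.58,"x": -0.5,"y": -1.9,"z": 1.3,"roll": -4.9}
    - {"grip": 0.58,"x": -0.5,"y": -1.9,"z": 1.3,"roll": -5}
    - {"grip": 0.58,"x": -0.6,"y": -2,"z": 1.3,"roll": -5}
    - {"grip": 0.58,"x": 0,"y": 0,"z": 0,"roll": 0}

```text
clock: 10.35
tcp_pos: [0.5414, -0.0613, 0.087]
orientation: [0.002, 0.614, 0.79, 0.001]
wrist_force: [5.2, 0.9, -3.1]
finger_gap: 0.0359
grip_force: 2.4
```

```bash
python3 - <<'E'
from model import *
s=env.get_state();q=s["orientation"];yaw=np.degrees(2*np.arctan2(q[2],q[1]));yaw=(yaw+180)%360-180
print(yaw,s["tcp_pos"],s["wrist_force"],[ (float(t),round(float(d),1)) for t,d in contact(s["tcp_pos"]*1e3,yaw,-1) if abs(d)<3])
E
```

```text
104.28713219715439 [ 0.541428   -0.06126746  0.08700242] [ 5.16883286  0.90334288 -3.12132996] [(16.0, 2.2), (93.0, 2.9), (94.0, 2.2), (95.0, 1.7), (96.0, 1.3), (97.0, 0.9), (98.0, 0.4), (99.0, -0.0), (100.0, -0.4), (101.0, -0.9), (102.0, -1.5), (103.0, -2.1), (104.0, -2.6)]
```

Request:
servo_tool:
  increments:
    - {"grip": 0.58,"x": -0.7,"y": -2.1,"z": 1.2,"roll": -5.2}
    - {"grip": 0.58,"x": -0.8,"y": -2.1,"z": 1.2,"roll": -5.3}
    - {"grip": 0.58,"x": -0.9,"y": -2.2,"z": 1.1,"roll": -5.5}
    - {"grip": 0.58,"x": -1,"y": -2.3,"z": 1,"roll": -5.7}
    - {"grip": 0.58,"x": 0,"y": 0,"z": 0,"roll": 0}

```text
clock: 10.77
tcp_pos: [0.5337, -0.0673, 0.0823]
orientation: [0.001, 0.455, 0.891, 0.001]
wrist_force: [3.1, 1.5, 0.1]
finger_gap: 0.0357
grip_force: 1.2
```

```bash
python3 - <<'E'
from model import *
s=env.get_state();q=s["orientation"];yaw=np.degrees(2*np.arctan2(q[2],q[1]));yaw=(yaw+180)%360-180
print(yaw,s["tcp_pos"],s["wrist_force"],[ (float(t),round(float(d),1)) for t,d in contact(s["tcp_pos"]*1e3,yaw,-1) if abs(d)<3])
E
```

```text
125.88598805908686 [ 0.53367006 -0.06730829  0.0822888 ] [3.14288132 1.51979287 0.09588297] [(25.0, -0.9), (26.0, 2.5), (118.0, 2.8), (119.0, 2.4), (120.0, 1.7), (121.0, 1.3), (122.0, 0.9), (123.0, 0.2), (124.0, -0.1), (125.0, -0.7), (126.0, -1.0), (127.0, -1.3), (128.0, -1.8), (129.0, -2.1), (130.0, -2.4), (131.0, -2.7)]
```

Request:
servo_tool:
  increments:
    - {"grip": 0.58,"x": 0,"y": 7,"z": 0,"roll": 0}
    - {"grip": 0.58,"x": 0,"y": 0,"z": 0,"roll": 0}
    - {"grip": 0.58,"x": 0,"y": 0,"z": -30,"roll": 0}
    - {"grip": 0.58,"x": 0,"y": 0,"z": -40,"roll": 0}
    - {"grip": 0.58,"x": 0,"y": 0,"z": -40,"roll": 0}

```text
clock: 11.18
tcp_pos: [0.5369, -0.0627, 0.1915]
orientation: [-0.002, 0.456, 0.89, -0.001]
wrist_force: [1.5, -0.7, -0.3]
finger_gap: 0.0356
grip_force: 0.0
```

Request:
servo_tool:
  increments:
    - {"grip": 0.58,"x": 33,"y": 24,"z": 0,"roll": 0}
    - {"grip": 0.58,"x": 33,"y": 24,"z": 0,"roll": 0}
    - {"grip": 0.58,"x": 33,"y": 24,"z": 0,"roll": 0}
    - {"grip": 0.58,"x": 33,"y": 24,"z": 0,"roll": 0}
    - {"grip": 0.58,"x": 33,"y": 24,"z": 0,"roll": 0}

```text
clock: 11.6
tcp_pos: [0.5385, 0.1424, 0.1917]
orientation: [0.0, 0.456, 0.89, -0.0]
wrist_force: [1.1, 0.1, -0.4]
finger_gap: 0.0358
grip_force: 0.0
```

Request:
servo_tool:
  increments:
    - {"grip": 0.58,"x": 33,"y": 24,"z": 0,"roll": 0}
    - {"grip": 0.58,"x": 33,"y": 24,"z": 0,"roll": 0}
    - {"grip": 0.58,"x": 0,"y": 0,"z": 0,"roll": 0}

```text
clock: 11.85
tcp_pos: [0.5382, 0.2289, 0.1913]
orientation: [-0.001, 0.453, 0.892, 0.001]
wrist_force: [-1.6, -0.6, -0.5]
finger_gap: 0.0366
grip_force: 0.0
```

```bash
python3 - <<'E'
from model import *
S=env.read_camera("scene")[:,:,::-1];T=env.read_camera("top")[:,:,::-1]
cv2.imwrite("pics/sf.png",S);cv2.imwrite("pics/tf.png",T)
f=np.load("fit.npy");p=f[:3];q=(f[4],f[5],np.radians(127))
def draw(n,img,x,y,w,h,s):
    im=crop("",x,y,w,h,s,img);bx=wingbox(*q)
    for a in bx:
        for b in bx:
            if a<b and sum(i!=j for i,j in zip(a,b))==1:
                A,B=[tuple(int(v) for v in (proj(n,W(p,bx[k]))[0]-[x,y]+.5)*s) for k in(a,b)];cv2.line(im,A,B,(255,255,0),1)
    return im
a=draw("scene",S,255,195,80,110,5);b=draw("top",T,280,215,80,75,5)
o=np.zeros((550,800,3),np.uint8);o[:,:400]=a;o[:375,400:]=b;cv2.imwrite("pics/fin.png",o)
E
```

```text
(no output)
```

View pics/fin.png

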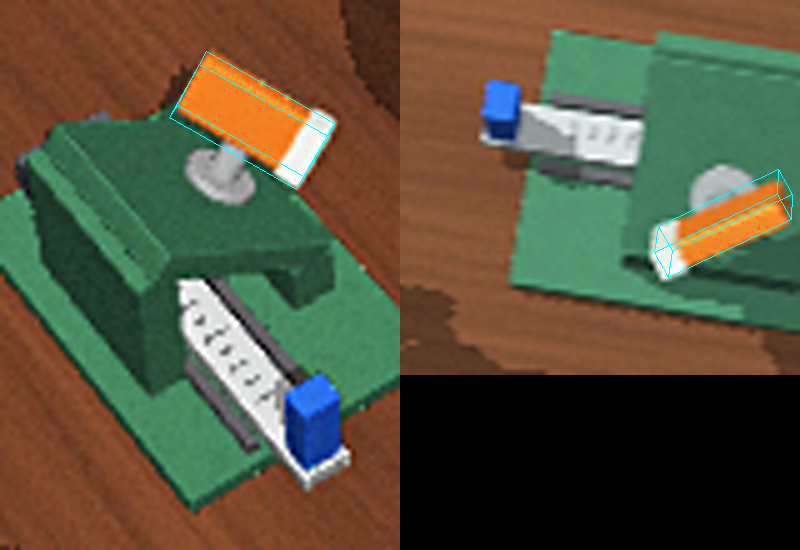

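The 127° wireframe sits right on the wing in both views. The stop was at about 37–40°, so the screw is backed off roughly 87–90°. The tab, at about (313,415) in the left crop, stayed home. Handing in.

```bash
python3 -c "
from workcell import env
print(env.hand_in())"
```

```text
the job is handed in; nothing more can be done
None
```

I pushed the gauge bar home until it stopped dead, turned the wing screw clockwise to its stop and backed it off about 88°. The gripper is clear, no loose thing was touched as far as I could tell, and the job was handed in at about 12 s; the hand-in returned no verdict.

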